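# Set the focus and show a salt stick to the bake-check camera

### The job

The bake-check camera needs a picture of the long salt stick. First turn the camera's focus knob clockwise until its pointer stands at the white mark on the ring round it, and let go of it; then pick up the stick, best by its middle, and hold it in the air before the lens for the picture: its middle straight in front of the lens, level with the lens and 15 cm from the glass, the stick level, right side up and square across the view. Finish while still holding it there, and do not knock the stick against the camera or disturb the three rolls lying nearby.

Things in the scene. Friction and masses are not known exactly. Their poses are not given: they have to be found in the camera images.
- salt_stick: The part to present: one long, thin, brown salted bread stick, 0.11 kg (varies), about 364 mm long, lying on the worktop to the robot's right, loose. The origin is under its middle on its underside. Its length does NOT lie along this body's x axis: see stick_mid.
- stick_mid (a point): Middle of the salt stick, in its core, 21 mm above its underside. x points along its length (either end may be the front), y across it, z up out of its top. The section here is rounded, 43 mm high (z) and 55 mm wide (y), widest at about mid-height; grip it across y within about 15 mm of this point, lest it tip.
- camera: Fixed camera stand. Origin on the worktop under the lens glass; z up, it looks along -x (to the robot). In mm: aluminium base plate x -15..85, y -70..230, 12 high; post; black head x 0..86, y -25..25, z 175..228; grey control box 80 x 80 round x 10, y 170, top z 45, bearing ring and knob.
- lens (a point): Centre of the front glass of the lens, 200 mm above the worktop. The camera looks along -x of this frame, y is across the view (level), z up. The stick is to be shown at x = -150 mm, y = 0, z = 0 in this frame, its length along y.
- focus (a joint): The focus knob's angle in rad; grows as the knob is turned clockwise seen from above, range 0 to 2.6; at 0 the pointer points along -y of the camera (towards its head), at 1.57 along its -x. It starts 0.4 to 1.5 rad short of the mark, turns stiffly (0.03 N m) and stays where it is left.
- focus_pointer (a point): On the knob's upright axis, 74 mm above the worktop, the height to grip: a black disc of 46 mm diameter with a bar grip on it, 40 mm long (x), 11 mm thick (y), rising from the disc (top 53 mm above the worktop) to 84 mm. x points along the bar to its pointer end, which has a white line on that half of its top and down its end; y across the bar; z up.
- index_mark (a point): White mark on the dark steel ring round the knob (72 mm diameter, top 48 mm above the worktop, fixed). The point lies on the mark, 30 mm from the knob's axis; x points from that axis outward through the mark. The knob is set when x of focus_pointer points the same way.
- oat_roll: Bystander: a round seeded bread roll 87 x 96 x 47 mm, loose, on the worktop in the front row. Origin under its centre.
- pretzel_a: Bystander: a brown pretzel lying flat, 122 x 119 x 45 mm, loose, in the front row. Origin under its centre.
- grain_roll_a: Bystander: an oval grain roll 72 x 117 x 48 mm, loose, in the front row. Origin under its centre.

How it is judged:
By the outcome, as a careful person would: the job done as asked, in the order asked, and still so for the second after the job is handed in, while the arm keeps its last pose, push and grip.
It also fails if it takes over 72 s, if anything falls off the work surface, if the arm or the gripper's body presses on something with over 40 N, if the wrist force passes 120 N, or if a joint passes its speed limit or range.

### The arm

A 6-joint arm with a two-finger parallel gripper is mounted at the origin on a cart in front of the work surface, level with it; the furniture and walls round the work are solid. World frame = base frame: x ahead of the robot, y to its left, z up, the work surface at z = 0. Lengths are in m, angles in rad, forces in N, time in s.
With the tool pointing down it reaches from about 0.35 to 0.975 m from the base axis. Payload 4.9 kg.
Tool frame: the origin (TCP) lies at the very end of the fingers, on their centre line; the grasp point (between the pads) lies 19 mm behind it; z points along the fingers, y is the line along which they close (so a half turn about z gives the same grasp; the last joint's range is limited). The gripper opens to 85 mm and grips with 20 to 120 N. Pads are 22 mm wide; open, the fingers measure 114 mm over their backs; the gripper's body (76 mm by 85 mm) begins 54 mm behind the grasp point. The pads swing forward as they close: fully open they stand 13 mm farther back than shut.
Start: joints at [1.168, 0.053, 1.613, -0, 1.476, -0.119], TCP at [0.175, 0.6, 0.231] pointing down, gripper open.
Joint ranges: [-3.01, 3.01], [-1.01, 2.22], [0.06, 2.58], [-1.02, 4.17], [0.09, 2.62], [-3.14, 3.14]. Speed limits (rad/s): [2.57, 2.57, 3.14, 3.14, 3.14, 3.14].

### API

Orientations are given as a unit quaternion [w, x, y, z].
In Python, from plant import manip, vision, order gives the robot as it stands.
- The arm moves only by the tool play_rows, never from a script. Its argument "steps" is a list that holds one entry, the list of rows, each a list of 6 numbers: the shift along the tool's x, y, z in mm, then the turn, a rotation vector about the tool's x, y, z in degrees. A call has 1 to 12 rows; each row is the pose to reach, as a shift and turn from the pose commanded when the call began, along the tool's axes at that moment; what a row does not reach only later rows make up. A row lasts 1/12 s, in which the tool goes at most 41.7 mm and 7.16 degrees, less where a joint would pass 70% of its speed; a pose out of reach is approached as far as the arm can. A call with a gripper value outside its range is refused whole. "claw" is the gripper's target within -1 to 1 (fully open at 1, half-way at 0, shut at -1), set as the call begins (left out, the last holds). The fingers move at their own pace and stop on an object; the grip force is fixed at half the most. Time passes only in rows, so rows that repeat a pose let the fingers close. It gives the time, the measured TCP pose, the force, the opening and the grip force at its end, in the units of the state.
- manip.state(): the state, without advancing time (a new reading comes with each control period).
- vision.grab_frame(name): name is "scene" or "top"; returns (picture, depth): 384x512x3 uint8, blue, green, red; 384x512 float32, m along the optical axis (not along the pixel's ray), 0 where there is no reading.
- vision.camera_info(name): a dict with "K" (3x3 intrinsics, pixels), "eye" and "orientation" of the camera in the world. Camera axes: x right, y down, z forward; pixel columns grow to the right and rows downward; lengths in m; the calibration is good to about 2 mm. A picture is of the moment at which its call begins. camera_info takes no time and is no camera call.
- order.job_done(): hands the job in; it is judged then, once.
The state is a dict: "time": time; "joint_pos": joint angles; "joint_vel": joint speeds; "joint_efforts": joint torques, N m; "tool_pos": TCP position; "tool_rot": TCP orientation; "contact_force": force on the tool from outside, world axes, zero at the start; "ft_torque": the same for the moment, N m; "gripper_width": opening from 0.0 (shut) to 1.0 (fully open); "grasp_force": force on a finger pad.
Only numpy, scipy, OpenCV 4.12 (cv2) and the standard library are available. Lean on these libraries where they do the work, as an engineer would, in place of code of your own. Each camera call takes 0.05 s, during which the arm holds its last target. There are 200 camera calls.

## Working session

There is one attempt and no reset: what is moved stays moved. The work goes in short steps, Python scripts to look and compute and a tool call to move; the robot and the scene stay as the last step left them, time stands still between calls to the robot, and variables do not carry over. Pictures are saved under pics/ and viewed, at most 10 in all, crops included, and the job is handed in when it is done.

Besides the shell and the picture viewer there is one more tool, called as name([rows], argument=value, ...), one row to a line, values as JSON. play_rows: Moves the arm, as the interface text tells. Its arguments: {"type":"object","properties":{"steps":{"type":"array"},"claw":{"type":"number"}},"required":["steps"]}

```bash
mkdir -p pics; ls
cat > h.py <<'E'
import numpy as np,cv2
from scipy.spatial.transform import Rotation as R
from plant import manip,vision,order
def q2R(q): return R.from_quat([q[1],q[2],q[3],q[0]])
def grab(n,save=None):
    p,d=vision.grab_frame(n); 
    if save: cv2.imwrite('pics/'+save,p); np.save('pics/'+save+'.npy',d)
    return p,d
def cam(n):
    c=vision.camera_info(n); return np.array(c['K']),np.array(c['eye']),q2R(c['orientation']).as_matrix()
def ray(n,u,v,z):  # intersect pixel ray with height z
    K,e,M=cam(n); r=M@np.linalg.inv(K)@[u,v,1]; return e+r*(z-e[2])/r[2]
def cloud(n,d):
    K,e,M=cam(n); v,u=np.indices(d.shape); P=np.stack([(u-K[0,2])/K[0,0]*d,(v-K[1,2])/K[1,1]*d,d],-1)
    return P@M.T+e
def proj(n,P):
    K,e,M=cam(n); q=K@(M.T@(np.array(P)-e)); return q[:2]/q[2]
E
python3 - <<'E'
from h import *
for n in('scene','top'):
    p,d=grab(n,n+'0.png'); K,e,M=cam(n); print(n,K.round(1).tolist(),e.round(3),M.round(3).tolist())
a=cv2.imread('pics/scene0.png');b=cv2.imread('pics/top0.png')
s=manip.state();print(s)
E
```

```text
pics
scene [[389.6, 0.0, 252.2], [0.0, 389.6, 193.6], [0.0, 0.0, 1.0]] [0.12  0.466 0.858] [[-0.773, -0.478, 0.417], [-0.634, 0.569, -0.523], [0.013, -0.669, -0.743]]
top [[373.5, 0.0, 259.3], [0.0, 373.5, 196.0], [0.0, 0.0, 1.0]] [ 0.379 -0.037  1.33 ] [[-0.002, -0.991, 0.131], [-1.0, 0.006, 0.024], [-0.024, -0.131, -0.991]]
{'time': 0.1, 'joint_pos': array([ 1.16799684e+00,  5.33029805e-02,  1.61416348e+00, -4.05348163e-05,
        1.47599974e+00, -1.18997706e-01]), 'joint_vel': array([-0.00055763, -0.00135209, -0.00222411, -0.00015167, -0.0002632 ,
       -0.00057196]), 'joint_efforts': array([ 1.69858695e-04, -3.94905567e+01, -3.71361566e+01, -1.71165434e-04,
        4.01897763e-03, -1.59645123e-05]), 'tool_pos': array([0.17478961, 0.59947001, 0.23017438]), 'tool_rot': array([-2.22148518e-04,  1.41423173e-01,  9.89948791e-01, -9.10278561e-04]), 'contact_force': array([0.23484788, 0.28693914, 0.59981027]), 'ft_torque': array([-0.01710598,  0.01803204,  0.01405412]), 'grasp_force': 0.0, 'gripper_width': 1.0006075624555126}
```

View pics/top0.png

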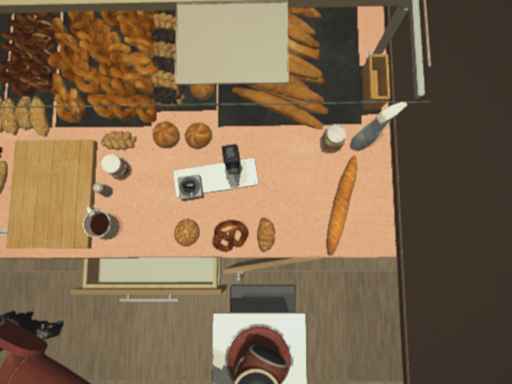

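View pics/scene0.png

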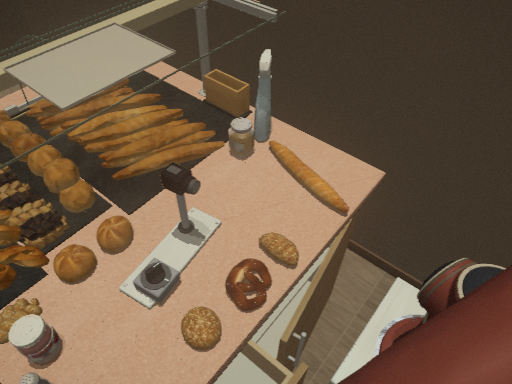

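Top picture: camera base from (175,182) to (257,175), knob at about (189,186), head at about (232,160) and the stick from (351,157) to (331,252). The rolls lie at (187,232), (231,236) and (266,234). I'll enlarge the knob in both views and measure.

Run:
```python
from h import *
a=cv2.imread('pics/scene0.png')[250:310,120:190];b=cv2.imread('pics/top0.png')[140:205,168:263]
A=cv2.resize(a,(420,360),interpolation=cv2.INTER_CUBIC);B=cv2.resize(b,None,fx=8,fy=8,interpolation=cv2.INTER_CUBIC)
cv2.imwrite('pics/k1.png',A);cv2.imwrite('pics/k2.png',B[:,:])
d=np.load('pics/top0.png.npy');P=cloud('top',d)
p=cv2.imread('pics/top0.png')
# stick points
m=np.zeros(d.shape,bool);m[145:262,318:364]=1
m&=(P[...,2]>0.012)&(P[...,2]<0.07)&(P[...,1]>-.6)
n,l,st,c=cv2.connectedComponentsWithStats(m.astype(np.uint8));k=1+st[1:,4].argmax();Q=P[l==k];print(st[k])
rc=cv2.minAreaRect((Q[:,:2]*1000).astype(np.float32));print('stick',rc,Q[:,2].max(),Q.mean(0))
# base plate white
hsv=cv2.cvtColor(p,cv2.COLOR_BGR2HSV);m=np.zeros(d.shape,np.uint8);m[150:205,168:265]=255
m&=((hsv[...,1]<40)&(hsv[...,2]>150)).astype(np.uint8)*255
v,u=np.nonzero(m);pts=np.array([ray('top',x,y,.012)[:2]*1000 for x,y in zip(u,v)],np.float32);print('plate',cv2.minAreaRect(pts),cv2.boxPoints(cv2.minAreaRect(pts)))
for n_,(u0,u1,v0,v1) in dict(head=(222,244,140,180),knob=(178,204,172,202)).items():
    q=P[v0:v1,u0:u1].reshape(-1,3);
    for lo,hi in((.04,.05),(.05,.07),(.07,.1),(.215,.25)):
        s=q[(q[:,2]>lo)&(q[:,2]<hi)]
        if len(s):print(n_,lo,len(s),s.mean(0).round(4),s.min(0).round(3),s.max(0).round(3))
```

```text
[ 327  156   30  100 1307]
stick ((521.3804931640625, -293.51776123046875), (54.12117385864258, 363.6707763671875), 74.54405212402344) 0.04932128808274672 [ 0.5164992  -0.2912119   0.03340869]
plate ((619.6151123046875, 152.79823303222656), (103.98634338378906, 295.60650634765625), 8.897178649902344) [[545.38806   290.7817   ]
 [591.10706    -1.2679319]
 [693.84216    14.814758 ]
 [648.12317   306.8644   ]]
head 0.215 360 [0.648  0.0759 0.2233] [0.598 0.051 0.215] [0.688 0.103 0.232]
knob 0.04 341 [0.5818 0.2359 0.0454] [0.54  0.194 0.04 ] [0.626 0.28  0.05 ]
knob 0.05 98 [0.5808 0.2365 0.0533] [0.55  0.204 0.05 ] [0.621 0.27  0.068]
knob 0.07 45 [0.583  0.2373 0.0814] [0.577 0.219 0.07 ] [0.591 0.256 0.089]
```

View pics/k1.png

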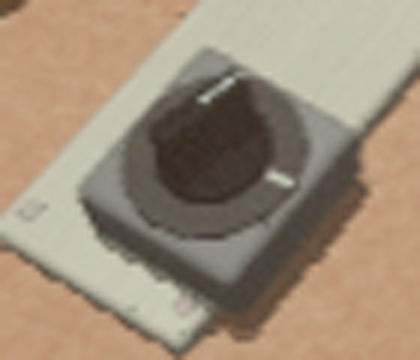

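View pics/k2.png

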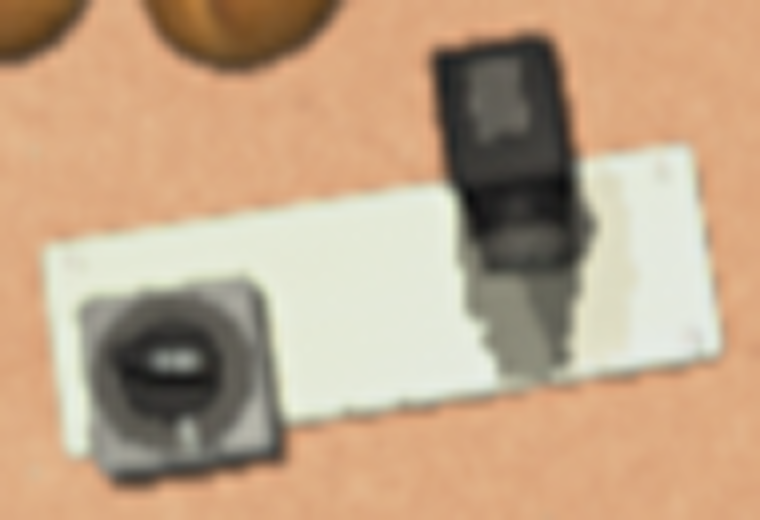

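Run:
```python
from h import *
f=lambda x,o,s:(x+.5)/s-.5+o
k=[.5815,.237]
def show(n,t,u,v,z):
    p=ray(n,u,v,z); print(n,t,p.round(4),'r',np.hypot(*(p[:2]-k)).round(4),'ang',np.degrees(np.arctan2(p[1]-k[1],p[0]-k[0])).round(1))
    return p
show('top','mark',f(188,168,8),f(432,140,8),.048)
show('scene','mark',f(280,120,6),f(179,250,6),.048)
for n,pts,o,s in(('top',[(145,360),(200,358)],(168,140),8),('scene',[(203,100),(238,76)],(120,250),6)):
    a,b=[show(n,'line',f(x,o[0],s),f(y,o[1],s),.084) for x,y in pts]; d=b-a; print('dir',np.degrees(np.arctan2(d[1],d[0])),np.hypot(*d[:2]))
# disc and ring centers
show('scene','ring',f(215,120,6),f(152,250,6),.048)
show('top','ring',f(172,168,8),f(370,140,8),.048)
# bar top fit from depth of scene
for n in('scene','top'):
    P=cloud(n,np.load(f'pics/{n}0.png.npy')).reshape(-1,3)
    q=P[(P[:,2]>.078)&(P[:,2]<.092)&(np.hypot(P[:,0]-k[0],P[:,1]-k[1])<.035)];print(n,len(q),cv2.minAreaRect((q[:,:2]*1000).astype(np.float32)))
```

```text
top mark [0.5589 0.2313 0.048 ] r 0.0233 ang -165.8
scene mark [0.5573 0.2322 0.048 ] r 0.0246 ang -168.9
top line [0.5848 0.2428 0.084 ] r 0.0066 ang 60.0
top line [0.5855 0.2193 0.084 ] r 0.0181 ang -77.2
dir -88.2698385247095 0.023459504788675836
scene line [0.5855 0.2384 0.084 ] r 0.0043 ang 19.5
scene line [0.5834 0.2228 0.084 ] r 0.0143 ang -82.4
dir -97.89512867473643 0.015757892929691045
scene ring [0.5857 0.2404 0.048 ] r 0.0054 ang 39.2
top ring [0.5863 0.2389 0.048 ] r 0.0051 ang 21.6
scene 91 ((585.2822875976562, 240.3689727783203), (39.478515625, 13.727910995483398), 84.52046203613281)
top 38 ((583.8471069335938, 237.76231384277344), (38.60302734375, 11.47330093383789), 82.48495483398438)
```

```bash
cat >> h.py <<'E'
def row(pos,yaz):
    "row from the measured pose to TCP pos with tool down, tool y at azimuth yaz (deg)"
    s=manip.state(); T=q2R(s['tool_rot']); c,d=np.cos(np.radians(yaz)),np.sin(np.radians(yaz))
    G=R.from_matrix(np.array([[-d,c,0],[c,d,0],[0,0,-1]]).T if 0 else np.column_stack([[-d,c,0],[c,d,0],[0,0,-1]]))
    t=T.inv().apply(np.array(pos)-s['tool_pos'])*1000; r=np.degrees((T.inv()*G).as_rotvec())
    y=T.apply([0,1,0]); print('t',s['time'],'pos',s['tool_pos'].round(4),'yaz',np.degrees(np.arctan2(y[1],y[0])).round(2),'row',t.round(1),r.round(2))
E
python3 -c "
from h import *
row([.585,.239,.2],-6)"
```

```text
t 0.1 pos [0.1748 0.5995 0.2302] yaz 73.74 row [-494.7 -231.1   30.5] [-1.000e-01  7.000e-02  7.974e+01]
```

play_rows([
  [[-40,-19,0,0,0,7],[-80,-37,0,0,0,14],[-120,-56,0,0,0,21],[-160,-75,0,0,0,28],[-200,-94,0,0,0,35],[-240,-112,0,0,0,42],[-280,-131,0,0,0,49],[-315,-147,0,0,0,55],[-350,-164,0,0,0,61],[-385,-180,0,0,0,67],[-420,-196,5,0,0,73],[-450,-210,10,0,0,80]],
], claw=1)

```text
time: 1.1
tool_pos: [0.5498, 0.2705, 0.2214]
tool_rot: [0.0, 0.747, 0.665, 0.0]
contact_force: [-0.1, 0.6, -0.1]
gripper_width: 0.999
grasp_force: 0.0
```

```bash
python3 -c "
from h import *
row([.585,.239,.12],-6)"
```

```text
t 1.1 pos [0.5498 0.2705 0.2214] yaz -6.61 row [-27.3  38.6 101.4] [ 0.04 -0.02 -0.61]
```

play_rows([
  [[-15,20,30,0,0,0],[-27,38,65,0,0,-0.6],[-27,38,100,0,0,-0.6],[-27,38,125,0,0,-0.6],[-27,38,145,0,0,-0.6],[-27,38,160,0,0,-0.6],[-27,38,160,0,0,-0.6],[-27,38,160,0,0,-0.6]],
], claw=0)

```text
time: 1.77
tool_pos: [0.5825, 0.2413, 0.0606]
tool_rot: [-0.0, 0.741, 0.671, -0.001]
contact_force: [-0.6, -0.4, -0.0]
gripper_width: 0.502
grasp_force: 0.0
```

Run:
```python
from h import *
row([.5845,.239,.06],-6)
p,d=grab('scene','s1.png')
cv2.imwrite('pics/s1c.png',cv2.resize(p[200:320,100:250],(750,600),interpolation=cv2.INTER_CUBIC))
```

```text
t 1.7667 pos [0.5825 0.2413 0.0606] yaz -5.65 row [-2.1  2.2  0.6] [-0.09  0.04  0.35]
```

View pics/s1c.png

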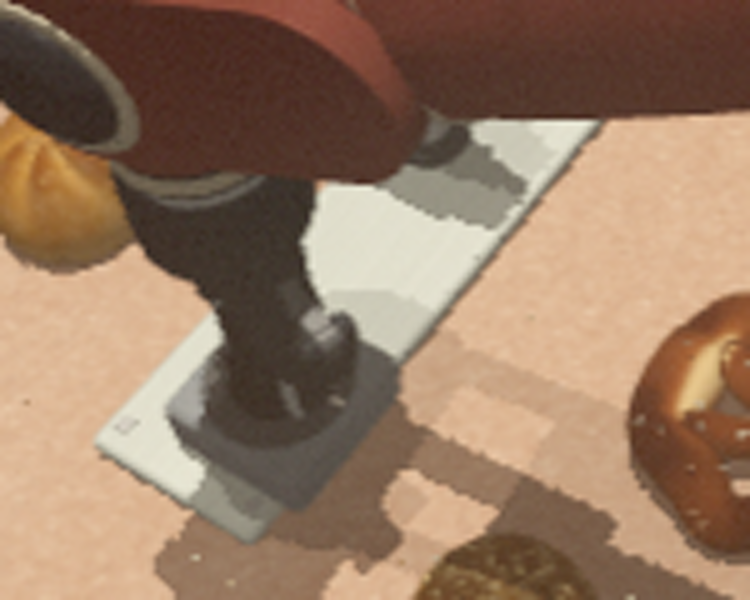

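The fingers (crop 270-340, 300-400) straddle the knob in the right spot. I'll correct by 2 mm, then close.

play_rows([
  [[-2,2,1,0,0,0],[-2,2,1,0,0,0],[-2,2,1,0,0,0],[-2,2,1,0,0,0],[-2,2,1,0,0,0],[-2,2,1,0,0,0]],
], claw=-1)

```text
time: 2.32
tool_pos: [0.5874, 0.2394, 0.0626]
tool_rot: [0.002, 0.741, 0.671, 0.003]
contact_force: [5.0, -0.6, 0.9]
gripper_width: 0.114
grasp_force: 61.3
```

```bash
python3 -c "
from h import *
row([.5845,.239,.06],-75);s=manip.state();print(s['contact_force'],s['ft_torque'],s['gripper_width'],s['grasp_force'])"
```

```text
t 2.3167 pos [0.5874 0.2394 0.0626] yaz -5.67 row [-0.6 -2.9  2.6] [ 0.26 -0.29 69.33]
[ 5.02244238 -0.5658593   0.87637236] [-0.07948136 -0.62847975 -0.07642409] 0.11391646177940852 61.3363641500473
```

play_rows([
  [[0,3,0,0,0,3],[0,3,0,0,0,9],[0,3,0,0,0,15],[0,3,0,0,0,21],[0,3,0,0,0,27],[0,3,0,0,0,33],[0,3,0,0,0,39],[0,3,0,0,0,45],[0,3,0,0,0,51],[0,3,0,0,0,57],[0,3,0,0,0,63],[0,3,0,0,0,66]],
])

```text
time: 3.32
tool_pos: [0.5866, 0.2404, 0.0626]
tool_rot: [-0.001, 0.988, 0.157, -0.001]
contact_force: [-9.5, 2.6, 9.9]
gripper_width: 0.112
grasp_force: 62.7
```

play_rows([
  [[0,0,0,0,0,2],[0,0,0,0,0,3],[0,0,0,0,0,3]],
])

```text
time: 3.57
tool_pos: [0.5865, 0.2405, 0.0626]
tool_rot: [-0.001, 0.991, 0.133, -0.001]
contact_force: [-9.1, 3.5, 9.2]
gripper_width: 0.114
grasp_force: 62.7
```

```bash
python3 -c "
from h import *
row([.5845,.239,.2],-75);s=manip.state();print(s['contact_force'],s['ft_torque'],s['gripper_width'],s['grasp_force'])"
```

```text
t 3.5667 pos [0.5865 0.2405 0.0626] yaz -74.68 row [  -2.7    0.4 -137.4] [-0.18  0.14  0.32]
[-9.07229808  3.4518041   9.18947816] [ 0.43287348  1.43454939 -0.02506364] 0.11445387994330683 62.65972852706909
```

Release, lift, and move aside to see the knob.

play_rows([
  [[0,0,0,0,0,0],[0,0,0,0,0,0],[0,0,0,0,0,0],[0,0,-15,0,0,0],[0,0,-45,0,0,0],[0,0,-85,0,0,0],[0,0,-125,0,0,0],[0,0,-165,0,0,0],[0,0,-205,0,0,0],[0,0,-230,0,0,0],[0,0,-240,0,0,0]],
], claw=0.2)

```text
time: 4.48
tool_pos: [0.5897, 0.2393, 0.3083]
tool_rot: [-0.001, 0.991, 0.133, 0.005]
contact_force: [0.6, 0.0, 0.3]
gripper_width: 0.598
grasp_force: 0.0
```

```bash
python3 -c "
from h import *
row([.42,.15,.303],-75)"
```

```text
t 4.4833 pos [0.5897 0.2393 0.3083] yaz -74.67 row [-187.3   41.3    3.3] [ 0.   -0.62  0.33]
```

play_rows([
  [[-40,9,0,0,0,0],[-80,18,0,0,0,0],[-120,27,0,0,0,0],[-150,45,0,0,0,0],[-180,80,0,0,0,0],[-187,120,0,0,0,0],[-187,150,0,0,0,0],[-187,150,0,0,0,0]],
])

```text
time: 5.15
tool_pos: [0.4469, 0.0404, 0.2994]
tool_rot: [0.001, 0.991, 0.13, -0.0]
contact_force: [-0.9, 0.1, 0.8]
gripper_width: 0.604
grasp_force: 0.0
```

Run:
```python
from h import *
p,d=grab('scene','s2.png'); t,e=grab('top','t2.png')
A=cv2.resize(p[245:305,120:190],(420,360),interpolation=cv2.INTER_CUBIC)
B=cv2.resize(t[168:204,169:207],(380,360),interpolation=cv2.INTER_CUBIC)
cv2.imwrite('pics/k3.png',np.hstack([A,B]))
k=[.587,.240]
for n,D in(('scene',d),('top',e)):
    P=cloud(n,D).reshape(-1,3)
    q=P[(P[:,2]>.078)&(P[:,2]<.092)&(np.hypot(P[:,0]-k[0],P[:,1]-k[1])<.035)];print(n,len(q),cv2.minAreaRect((q[:,:2]*1000).astype(np.float32)))
```

```text
scene 89 ((584.8790283203125, 240.99591064453125), (39.59926223754883, 12.626782417297363), 11.737174034118652)
top 38 ((582.9146728515625, 238.07765197753906), (36.19010925292969, 11.178115844726562), 15.617208480834961)
```

View pics/k3.png

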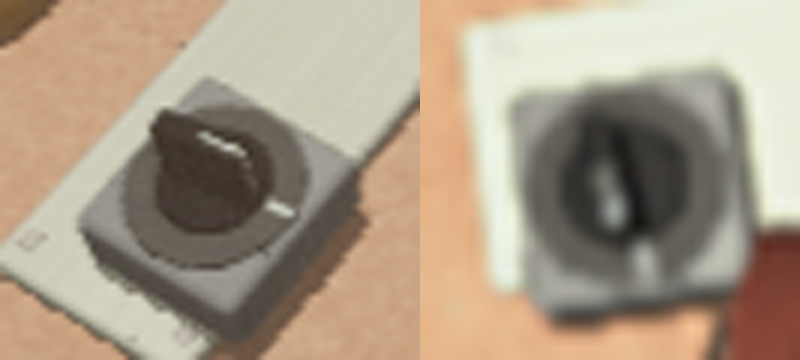

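Run:
```python
from h import *
A=lambda a,b:np.degrees(np.arctan2(b[1]-a[1],b[0]-a[0])).round(1)
S=lambda x,y,z:ray('scene',(x+.5)/6-.5+120,(y+.5)/6-.5+245,z)[:2]
T=lambda x,y,z:ray('top',(x-420+.5)/10-.5+169,(y+.5)/10-.5+168,z)[:2]
for F,c,l0,l1,m,m0,m1 in((S,[.5849,.2410],(197,133),(244,157),(281,210),(268,204),(293,215)),(T,[.5829,.2381],(603,160),(615,220),(644,262),(641,245),(647,280))):
    print('line',A(F(*l0,.084),F(*l1,.084)),'c->mark',A(c,F(*m,.048)),'r',np.hypot(*(F(*m,.048)-c)),'markline',A(F(*m0,.048),F(*m1,.048)))
# ring fit in scene (dark grey ring outline): use box centre corners at z .045
cs=[S(205,78,.045),S(358,158,.045),S(232,285,.045),S(83,222,.045)];print('box',np.mean(cs,0),A(cs[0],cs[3]),A(cs[1],cs[2]),A(cs[0],cs[1]))
ct=[T(513,97,.045),T(728,72,.045),T(746,285,.045),T(535,315,.045)];print('boxT',np.mean(ct,0),A(ct[0],ct[1]),A(ct[3],ct[2]))
```

```text
line -168.5 c->mark -162.8 r 0.02949069204594552 markline -165.1
line -167.5 c->mark -165.4 r 0.025492949334892396 markline -169.1
box [0.58528026 0.23886334] 100.6 93.0 -169.4
boxT [0.58348134 0.23759134] -83.7 -82.2
```

Run:
```python
from h import *
A=lambda v:np.degrees(np.arctan2(v[1],v[0])).round(1)
for n,f,c in(('scene','s2.png',np.array([.5851,.2402])),('top','t2.png',np.array([.5834,.238]))):
    p=cv2.imread('pics/'+f).astype(float).min(2); h,w=p.shape
    K,e,M=cam(n);v,u=np.indices(p.shape)
    def plane(z):
        r=np.stack([(u-K[0,2])/K[0,0],(v-K[1,2])/K[1,1],np.ones_like(p)],-1)@M.T; return (e+r*((z-e[2])/r[...,2])[...,None])[...,:2]
    G=plane(.048)-c; rad=np.hypot(G[...,0],G[...,1]);ang=np.degrees(np.arctan2(G[...,1],G[...,0]))
    m=(rad>.022)&(rad<.037)&((ang<-145)|(ang>175)); base=np.median(p[m]); wgt=np.clip(p-base-25,0,None)*m
    mk=(G*wgt[...,None]).sum((0,1))/wgt.sum(); print(n,'mark',(wgt>0).sum(),mk.round(4),np.hypot(*mk).round(4),A(mk))
    G=plane(.084)-c; a=np.radians(-166); x=G@[np.cos(a),np.sin(a)]; y=G@[-np.sin(a),np.cos(a)]
    m=(x>-.004)&(x<.0195)&(abs(y)<.006); base=np.median(p[m]);base=min(base,70); wgt=np.clip(p-base-25,0,None)*m
    mu=(G*wgt[...,None]).sum((0,1))/wgt.sum(); D=G-mu; C=np.einsum('ijk,ijl,ij->kl',D,D,wgt)/wgt.sum(); ev,V=np.linalg.eigh(C); d=V[:,1]*-np.sign(V[0,1])
    print('  line',(wgt>0).sum(),mu.round(4),np.hypot(*mu).round(4),'dir',A(d),'ang of centroid',A(mu),'perp off mm',(1000*(mu[0]*d[1]-mu[1]*d[0])).round(2),'mark off bar line mm',(1000*((mk-mu)[0]*d[1]-(mk-mu)[1]*d[0])).round(2))
```

```text
scene mark 10 [-0.028  -0.0087] 0.0293 -162.8
  line 12 [-0.0098 -0.0024] 0.01 dir -165.1 ang of centroid -166.3 perp off mm 0.22 mark off bar line mm -1.38
top mark 3 [-0.0249 -0.0065] 0.0258 -165.4
  line 9 [-0.011  -0.0024] 0.0113 dir -168.0 ang of centroid -167.6 perp off mm -0.07 mark off bar line mm -1.12
```

Run:
```python
from h import *
from scipy.optimize import minimize
from scipy.ndimage import map_coordinates
for n,fs,c0 in(('scene',['scene0.png','s2.png'],[.5851,.2402]),('top',['top0.png','t2.png'],[.5834,.238])):
  for f in fs:
    p=cv2.imread('pics/'+f).astype(float).mean(2);K,e,M=cam(n)
    def samp(c,r,th,z=.048):
        P=np.stack([c[0]+r*np.cos(th),c[1]+r*np.sin(th),np.full_like(th,z)]).T; q=(P-e)@M@K.T; return map_coordinates(p,[q[:,1]/q[:,2],q[:,0]/q[:,2]],order=1)
    th=np.radians(np.arange(0,360,2.)); 
    if n=='scene': vis=np.ones(len(th),bool)
    else: vis=np.ones(len(th),bool)
    g=lambda c:-np.mean([np.minimum(samp(c,.036+k,th)-samp(c,.036-k,th),60)[vis].mean() for k in(.001,.002,.003)])
    best=min(((g((c0[0]+a,c0[1]+b)),a,b) for a in np.arange(-.005,.0051,.00025) for b in np.arange(-.005,.0051,.00025)))
    c=np.array(c0)+best[1:]
    ta=np.radians(np.arange(-195,-130,.5)); s=np.mean([samp(c,r,ta) for r in np.arange(.026,.0335,.001)],0); w=np.clip(s-np.median(s)-15,0,None)
    print(n,f,'centre',c.round(4),best[0].round(1),'mark ang',np.degrees((w*ta).sum()/w.sum()).round(1),'peak',s.max().round(0),np.median(s).round(0))
    tb=np.radians(np.arange(-140,-60,.5)) if '0' in f else np.radians(np.arange(-205,-125,.5))
    for lo,hi in((.008,.019),(.012,.019)):
        s=np.mean([samp(c,r,tb,.084) for r in np.arange(lo,hi,.001)],0); w=np.clip(s-s.max()*.6,0,None); print('   pointer',np.degrees((w*tb).sum()/w.sum()).round(1))
```

```text
scene scene0.png centre [0.5846 0.2414] -37.4 mark ang -161.1 peak 175.0 91.0
   pointer -83.1
   pointer -81.8
scene s2.png centre [0.5846 0.2414] -38.7 mark ang -161.1 peak 185.0 98.0
   pointer -160.8
   pointer -160.8
top top0.png centre [0.5859 0.2395] -30.5 mark ang -163.8 peak 153.0 93.0
   pointer -94.9
   pointer -94.5
top t2.png centre [0.5859 0.2395] -31.6 mark ang -163.8 peak 161.0 97.0
   pointer -163.2
   pointer -163.3
```

Fitted about the ring's centre, pointer and mark agree within 0.6° in both views, so the knob is set. Next is the stick.

Run:
```python
from h import *
P=cloud('top',np.load('pics/t2.png.npy'));m=np.zeros(P.shape[:2],np.uint8);m[145:262,318:364]=1
m&=((P[...,2]>.012)&(P[...,2]<.07)).astype(np.uint8)
n,l,st,c=cv2.connectedComponentsWithStats(m);Q=P[l==1+st[1:,4].argmax()];x=Q[:,:2]-Q[:,:2].mean(0)
w,V=np.linalg.eigh(x.T@x);d=V[:,1];print('pca',np.degrees(np.arctan2(d[1],d[0])))
a=np.radians(-15.5);s=(Q[:,:2]-[.5225,-.2935])@[np.cos(a),np.sin(a)];print(s.min(),s.max());k=abs(s)<.04
t=(Q[:,:2]-[.5225,-.2935])@[-np.sin(a),np.cos(a)];print('mid y',t[k].min(),t[k].max(),Q[k,2].max())
row([.5225,-.2935,.15],-105.5);print(manip.state()['joint_pos'].round(2))
```

```text
pca 164.39587123904676
-0.18290502665860314 0.17912436658087913
mid y -0.025803181641377813 0.027032059918580605 0.04664499650817766
t 5.25 pos [0.4467 0.0438 0.2994] yaz -74.83 row [-14.9 345.5 149.1] [-3.000e-02  1.000e-01  3.067e+01]
[-0.07 -0.42  1.91  0.    1.65  1.24]
```

play_rows([
  [[-2,38,10,0,0,4],[-4,76,20,0,0,8],[-6,114,35,0,0,12],[-8,152,50,0,0,16],[-10,190,65,0,0,20],[-12,225,80,0,0,24],[-14,260,95,0,0,28],[-15,290,110,0,0,31],[-15,320,130,0,0,31],[-15,345,150,0,0,31],[-15,345,150,0,0,31],[-15,345,150,0,0,31]],
], claw=1)

```text
time: 6.25
tool_pos: [0.5234, -0.2908, 0.1474]
tool_rot: [-0.002, 0.991, -0.136, -0.002]
contact_force: [-0.4, -0.7, 0.2]
gripper_width: 1.002
grasp_force: 0.0
```

```bash
python3 -c "
from h import *
row([.5225,-.2935,.006],-105.5);print(manip.state()['joint_pos'].round(2))"
```

```text
t 6.25 pos [ 0.5234 -0.2908  0.1474] yaz -105.66 row [  0.6   3.2 141.4] [-0.15  0.29 -0.16]
[-0.63  0.06  1.75  0.    1.34  1.21]
```

play_rows([
  [[0,1,30,0,0,0],[0,1,65,0,0,0],[0,1,95,0,0,0],[0,1,115,0,0,0],[0,1,130,0,0,0],[0,1,139,0,0,0],[0,1,141,0,0,0],[0,1,141,0,0,0]],
])

```text
time: 6.92
tool_pos: [0.5242, -0.292, 0.0098]
tool_rot: [0.0, 0.991, -0.136, 0.0]
contact_force: [-0.6, -0.6, 0.3]
gripper_width: 1.004
grasp_force: 0.0
```

```bash
python3 -c "
from h import *
row([.5225,-.2935,.006],-105.5);print(manip.state()['contact_force'])"
```

```text
t 6.9167 pos [ 0.5242 -0.292   0.0098] yaz -105.59 row [-1.3  1.9  3.8] [-0.   -0.02 -0.09]
[-0.56766546 -0.56561248  0.32225438]
```

play_rows([
  [[-1,2,4,0,0,0],[-1,2,4,0,0,0],[-1,2,4,0,0,0]],
])

```text
time: 7.17
tool_pos: [0.5227, -0.2949, 0.0064]
tool_rot: [0.0, 0.991, -0.136, 0.001]
contact_force: [0.3, -0.5, 0.2]
gripper_width: 1.002
grasp_force: 0.0
```

play_rows([
  [[0,0,0,0,0,0],[0,0,0,0,0,0],[0,0,0,0,0,0],[0,0,0,0,0,0],[0,0,0,0,0,0],[0,0,0,0,0,0],[0,0,0,0,0,0],[0,0,0,0,0,0]],
], claw=-1)

```text
time: 7.83
tool_pos: [0.5229, -0.2951, 0.0063]
tool_rot: [0.0, 0.991, -0.136, 0.001]
contact_force: [0.5, 0.2, 6.0]
gripper_width: 0.615
grasp_force: 63.6
```

play_rows([
  [[0,0,-10,0,0,0],[0,0,-30,0,0,0],[0,0,-50,0,0,0],[0,0,-70,0,0,0],[0,0,-90,0,0,0],[0,0,-110,0,0,0],[0,0,-130,0,0,0],[0,0,-150,0,0,0],[0,0,-165,0,0,0],[0,0,-175,0,0,0],[0,0,-175,0,0,0]],
])

```text
time: 8.75
tool_pos: [0.523, -0.2951, 0.1828]
tool_rot: [0.001, 0.991, -0.136, 0.002]
contact_force: [0.1, -0.1, -1.7]
gripper_width: 0.617
grasp_force: 63.4
```

Run:
```python
from h import *
p,d=grab('scene','s3.png');t,e=grab('top','t3.png')
row([.44,-.1,.2],8.9);s=manip.state();print(s['contact_force'],s['ft_torque'],s['joint_pos'].round(2))
```

```text
t 8.85 pos [ 0.5218 -0.2942  0.1796] yaz -105.66 row [-131.2 -165.   -20.2] [-7.0000e-02  2.0000e-02 -1.1456e+02]
[-0.04754043  0.62279983 -2.42244093] [0.02408871 0.03723936 0.0259438 ] [-0.64  0.03  1.72 -0.    1.39  1.21]
```

View pics/s3.png

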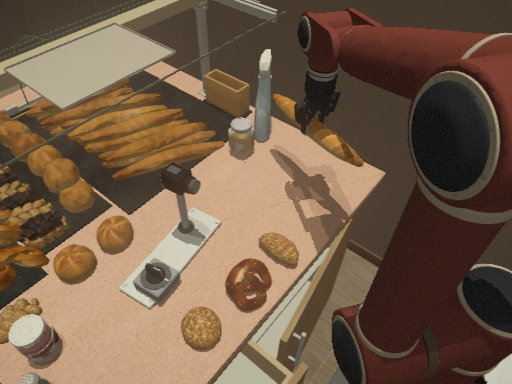

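Picture: the stick hangs level in the gripper, from (275,97) to (360,162), and the rolls haven't moved. I'll pull back and turn it clear of the camera.

play_rows([
  [[-20,-1,-10,0,0,-4],[-40,-2,-20,0,0,-10],[-60,-3,-30,0,0,-17],[-76,-4,-40,0,0,-24],[-76,-4,-40,0,0,-31],[-76,-4,-40,0,0,-38],[-76,-4,-40,0,0,-45],[-76,-4,-40,0,0,-52],[-76,-4,-40,0,0,-59],[-76,-4,-40,0,0,-66],[-76,-4,-40,0,0,-73],[-76,-4,-40,0,0,-80]],
])

```text
time: 9.85
tool_pos: [0.4492, -0.2695, 0.2179]
tool_rot: [-0.002, 0.845, 0.535, -0.001]
contact_force: [-0.2, 0.0, -1.3]
gripper_width: 0.613
grasp_force: 63.4
```

play_rows([
  [[0,0,0,0,0,-7],[0,0,0,0,0,-14],[0,0,0,0,0,-21],[0,0,0,0,0,-28],[0,0,0,0,0,-33],[0,0,0,0,0,-35],[0,0,0,0,0,-35]],
])

```text
time: 10.43
tool_pos: [0.4492, -0.2695, 0.218]
tool_rot: [-0.002, 0.647, 0.762, -0.0]
contact_force: [-0.3, -0.6, -1.5]
gripper_width: 0.617
grasp_force: 63.4
```

Run:
```python
from h import *
row([.452,.046,.22],8.9);s=manip.state();print(s['contact_force'],s['joint_pos'].round(2))
# camera yaw and lens from scene0/top0 depth
for n in('scene','top'):
    P=cloud(n,np.load(f'pics/{n}0.png.npy')).reshape(-1,3)
    q=P[(P[:,2]>.17)&(P[:,2]<.24)&(abs(P[:,0]-.64)<.08)&(abs(P[:,1]-.075)<.06)]
    a=np.radians(8.5);B=np.array([[np.cos(a),np.sin(a)],[-np.sin(a),np.cos(a)]])
    c=(q[:,:2]-[.6,.069])@B.T
    print(n,len(q),'cam-frame pct x',np.percentile(c[:,0],[0,2,10,90,98,100]).round(4),'y',np.percentile(c[:,1],[0,2,10,50,90,98,100]).round(4),'z',np.percentile(q[:,2],[50,90,98]).round(4),cv2.minAreaRect((q[q[:,2]>.22][:,:2]*1000).astype(np.float32)))
# plate long edges, top
p=cv2.imread('pics/top0.png')
K,e,M=cam('top')
pl=[(44,244),(690,147),(718,356),(66,455)]
c=[ray('top',(x+.5)/8-.5+168,(y+.5)/8-.5+140,.012)[:2] for x,y in pl];A=lambda a,b:np.degrees(np.arctan2(*(b-a)[::-1]))
print(np.round(c,4).tolist(),A(c[1],c[0]),A(c[2],c[3]),A(c[0],c[1]))
```

```text
t 10.4333 pos [ 0.4492 -0.2695  0.218 ] yaz 9.37 row [310.8  54.1  -1.2] [-0.15 -0.17  0.47]
[-0.29194153 -0.61604717 -1.49094581] [-0.68 -0.18  1.86 -0.    1.47 -0.85]
scene 914 cam-frame pct x [-0.0006  0.0009  0.0029  0.0742  0.0826  0.0865] y [-0.0215 -0.0186 -0.0108  0.0136  0.0265  0.0275  0.0283] z [0.2179 0.2261 0.228 ] ((649.0375366210938, 79.16190338134766), (70.94544982910156, 48.50550842285156), 8.799240112304688)
top 453 cam-frame pct x [-0.0011 -0.      0.0064  0.0755  0.0829  0.0869] y [-0.0247 -0.0242 -0.0195 -0.0009  0.0181  0.0231  0.0254] z [0.2224 0.2274 0.2295] ((644.3369140625, 75.72062683105469), (80.20048522949219, 48.50746154785156), 9.527785301208496)
[[0.6501, 0.3061], [0.6925, 0.0139], [0.5969, 0.0014], [0.5539, 0.2935]] 98.25995877302913 98.37475137541321 -81.74004122697089
```

play_rows([
  [[30,5,3,0,0,0.3],[62,10,6,0,0,0.7],[95,17,10,0,0,0.7],[128,23,14,0,0,0.7],[160,29,18,0,0,0.7],[192,35,22,0,0,0.7],[224,41,26,0,0,0.7],[255,46,30,0,0,0.7],[280,50,32,0,0,0.7],[300,54,33,0,0,0.7],[310,56,33,0,0,0.7],[312,56,33,0,0,0.7]],
])

```text
time: 11.43
tool_pos: [0.454, 0.0482, 0.1862]
tool_rot: [-0.001, 0.651, 0.759, -0.001]
contact_force: [-0.5, -0.4, -1.3]
gripper_width: 0.616
grasp_force: 63.3
```

play_rows([
  [[0,0,0,0,0,0],[0,0,0,0,0,0],[0,0,0,0,0,0],[0,0,0,0,0,0]],
])

```text
time: 11.77
tool_pos: [0.4548, 0.0458, 0.1873]
tool_rot: [0.0, 0.653, 0.758, -0.0]
contact_force: [0.1, -0.1, -1.3]
gripper_width: 0.615
grasp_force: 63.3
```

Run:
```python
from h import *
p,d=grab('scene','s4.png');t,e=grab('top','t4.png')
row([.4537,.0476,.1853],8.7)
for n,D,I in(('scene',d,p),('top',e,t)):
    P=cloud(n,D);hsv=cv2.cvtColor(I,cv2.COLOR_BGR2HSV)
    m=(P[...,2]>.165)&(P[...,2]<.25)&(abs(P[...,0]-.4537)<.08)&(abs(P[...,1]-.0476)<.25)&(hsv[...,0]<22)&(hsv[...,0]>7)&(hsv[...,1]>90)
    q=P[m];print(n,len(q),q.mean(0).round(3),cv2.minAreaRect((q[:,:2]*1000).astype(np.float32)))
    a=np.radians(8.6);B=np.array([[np.cos(a),np.sin(a)],[-np.sin(a),np.cos(a)]]);c=(q[:,:2]-[.6,.069])@B.T
    for lo in np.arange(-.2,.2,.04):
        k=(c[:,1]>=lo)&(c[:,1]<lo+.04)
        if k.sum()>5:print('  y',lo.round(2),k.sum(),'x',np.percentile(c[k,0],[3,97]).round(3),'top z',np.percentile(q[k,2],97).round(4))
    print('  y ends',c[:,1].min().round(4),c[:,1].max().round(4))
cv2.imwrite('pics/v4.png',np.hstack([p[:,:400],t[100:300,120:400].repeat(1,0) if 0 else cv2.resize(t[100:292,130:330],(400,384))]))
```

```text
t 11.8667 pos [0.4548 0.0461 0.1874] yaz 8.56 row [ 1.7 -0.9  2.1] [ 0.01  0.01 -0.14]
scene 2374 [0.44  0.097 0.215] ((453.2210998535156, 63.983367919921875), (316.10113525390625, 116.24967956542969), 82.86475372314453)
  y -0.16 74 x [-0.168 -0.131] top z 0.2179
  y -0.12 191 x [-0.172 -0.142] top z 0.2207
  y -0.08 31 x [-0.175 -0.159] top z 0.2207
  y -0.04 185 x [-0.192 -0.099] top z 0.2486
  y 0.0 524 x [-0.198 -0.103] top z 0.2469
  y 0.04 395 x [-0.174 -0.129] top z 0.2214
  y 0.08 444 x [-0.171 -0.128] top z 0.221
  y 0.12 393 x [-0.166 -0.13 ] top z 0.2183
  y 0.16 137 x [-0.158 -0.137] top z 0.2109
  y ends -0.1418 0.1816
top 819 [0.455 0.017 0.213] ((440.9647521972656, 43.21391296386719), (73.88430786132812, 362.875732421875), 8.778590202331543)
  y -0.2 54 x [-0.158 -0.135] top z 0.2117
  y -0.16 165 x [-0.167 -0.131] top z 0.219
  y -0.12 216 x [-0.173 -0.127] top z 0.2224
  y -0.08 97 x [-0.176 -0.128] top z 0.2226
  y 0.04 31 x [-0.176 -0.166] top z 0.2147
  y 0.08 62 x [-0.167 -0.126] top z 0.2213
  y 0.12 151 x [-0.165 -0.13 ] top z 0.2182
  y 0.16 37 x [-0.157 -0.136] top z 0.2126
  y ends -0.1831 0.1798
```

View pics/v4.png

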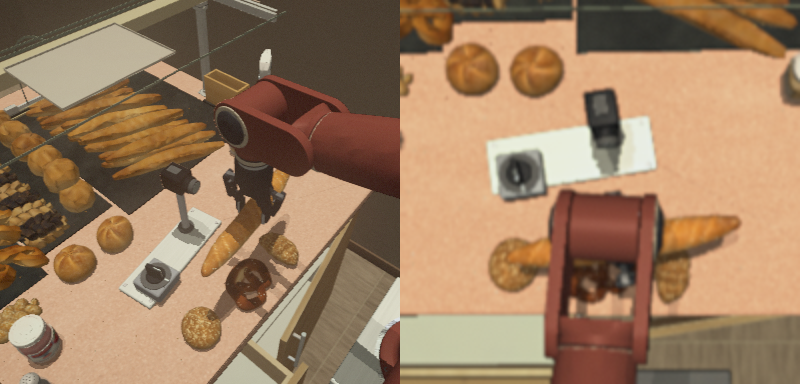

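The stick is square in front of the lens: x ≈ -149 mm, y ≈ -1.5 mm, about 2 mm high, and level. I'll trim by about 2 mm and check.

play_rows([
  [[1,0,1,0,0,0],[2,0,2,0,0,0],[2,0,2,0,0,0],[2,0,2,0,0,0],[2,0,2,0,0,0],[2,0,2,0,0,0]],
])

```text
time: 12.37
tool_pos: [0.4544, 0.0488, 0.1853]
tool_rot: [0.0, 0.652, 0.758, -0.0]
contact_force: [-0.1, -0.1, -1.6]
gripper_width: 0.612
grasp_force: 63.3
```

Run:
```python
from h import *
t,e=grab('top','t5.png');row([.4537,.0476,.1853],8.7)
def prof(P,m,o,az,zoff):
    q=P[m];a=np.radians(az);d=(q[:,:2]-o)@[np.cos(a),np.sin(a)]
    for lo,hi in((-.17,-.13),(-.13,-.09),(.09,.13),(.13,.17)):
        k=(d>lo)&(d<hi);print(lo,k.sum(),(np.percentile(q[k,2],90)-zoff).round(4))
P=cloud('top',np.load('pics/t2.png.npy'));m=np.zeros(e.shape,bool);m[145:262,318:364]=1
prof(P,m&(P[...,2]>.012)&(P[...,2]<.07),[.5214,-.2935],-15.5,-.1785)
P=cloud('top',e);h=cv2.cvtColor(t,cv2.COLOR_BGR2HSV)
m=(P[...,2]>.165)&(P[...,2]<.25)&(abs(P[...,0]-.4537)<.08)&(abs(P[...,1]-.0476)<.25)&(h[...,0]<22)&(h[...,0]>7)&(h[...,1]>90)
prof(P,m,[.4517,.0465],98.6,0);print(manip.state()['contact_force'],manip.state()['grasp_force'])
```

```text
t 12.4167 pos [0.4544 0.0488 0.1853] yaz 8.64 row [-1.1 -0.9  0. ] [ 0.    0.   -0.06]
-0.17 114 0.2138
-0.13 158 0.2174
0.09 144 0.2177
0.13 92 0.2128
-0.17 145 0.214
-0.13 201 0.2177
0.09 89 0.2173
0.13 131 0.2135
[ 0.09034583 -0.63086524 -1.81095341] 63.33610776811838
```

Heights match the target profile within 1 mm, so I'm handing in.

```bash
python3 -c "
from plant import order
print(order.job_done())"
```

```text
the job is handed in; nothing more can be done
None
```

I handed the job in at about 12.4 s with the knob pointer at the white mark (within about 1–3° by my camera measurements) and the stick still held before the lens, level, square and within about 2 mm of the target; the rolls looked undisturbed.

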